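# Clear the light plate for the next specimen

## Robot

A 7-joint arm with a two-finger parallel gripper is mounted at the origin on the work surface. World frame = base frame: x ahead of the robot, y to its left, z up, the work surface at z = 0. Lengths are in m, angles in rad, forces in N, time in s.
With the tool pointing down it reaches from about 0.425 to 0.875 m from the base axis. Payload 8.4 kg.
Tool frame: the origin (TCP) lies on the centre line of the jaws, within the pads' length; the fingertips stand 25 mm ahead of it and the grasp point (between the pads) lies 6 mm ahead of it; z points along the fingers, y is the line along which they close (so a half turn about z gives the same grasp; the last joint's range is limited). The gripper opens to 87 mm and grips with 3 to 60 N. Pads are 19 mm wide; open, the fingers measure 117 mm over their backs; the gripper's body (75 mm by 190 mm) begins 51 mm behind the grasp point.
Start: joints at [1.21, 0.333, 0.04, 1.465, -0.013, 1.343, -0.059], TCP at [0.168, -0.628, 0.248] pointing down, gripper open.
Joint ranges: [-2.58, 2.58], [-0.38, 2.09], [-1.3, 1.39], [0.25, 2.4], [-1.5, 4.64], [0.08, 2.09], [-2.65, 2.65]. Speed limits (rad/s): [2.22, 2.22, 2.79, 2.79, 3.14, 3.14, 3.14].

## Interface

Orientations are given as a rotation vector (axis times angle).
In Python, from bench import goto, movel, goto_joints, grip, wait, solve_ik, get_obs, get_image, Unreachable, finish_job, regions_of, landmark_of gives the robot as it stands. Calls block until the motion is done:
- goto(position, orientation): joint-space move of the TCP to a pose.
- movel(position, rate=0.15, ori=None): straight line of the TCP; ori=None keeps the orientation; rate is the mean speed in m/s.
- goto_joints(angles): joint-space move.
- grip(opening, strength=None): finger opening in m; strength is the grip in N (None keeps the last); returns when the fingers have stopped.
- wait(seconds).
- solve_ik(position, orientation): joint angles nearest the present ones, or None.
- get_obs(): the state.
- get_image(name): name is "side" or "top" or "wrist"; returns a dict with "color" (400x640x3 uint8, red, green, blue), "range_z" (400x640 float32, m along the optical axis (not along the pixel's ray), 0 where there is no reading), "intrinsics" (3x3 intrinsics, pixels), "D" ([k1, k2, p1, p2, k3] as OpenCV has them; the pictures are not rectified), "camera_from_world" (4x4, takes a point from world to camera coordinates). Camera axes: x right, y down, z forward; pixel columns grow to the right and rows downward; lengths in m; the calibration is good to about 2 mm. A picture is of the moment at which its call begins.
A pose or a line that the arm cannot do raises Unreachable and nothing moves.
- finish_job(): hands the job in; it is judged then, once.
Trained networks look in a picture, given as the dict that the camera call returned (one of the last four; its "shot" number tells which), for a name from the list of things; names that differ only in an ending like _2 or _b are one class to them, and where a whole thing is asked for, a point or a joint stands for the part that bears it (a point fixed in the world has none). Each returns a list of dicts, best first, with "conf" (0 to 1); they miss things now and then, are a little off and sometimes report something else, mostly with a low value. They report only what shows in the picture. A call takes as long as a camera call.
- regions_of(picture, thing): "mask" (400x640 bool, what is visible of it).
- landmark_of(picture, thing): "centre" ([x, y, z] in m, in the coordinates of the camera as it stood for that picture, good to about 4 mm: a listed point, or the origin of a listed thing).
The state is a dict: "time_s": time; "q": joint angles; "qvel": joint speeds; "tau": joint torques, N m; "tcp_pos": TCP position; "eef_rot": TCP orientation; "contact_force": force on the tool from outside, world axes, zero at the start; "torque": the same for the moment, N m; "opening": finger opening in m; "grip_force": force on a finger pad.
Only numpy, scipy, OpenCV 4.12 (cv2) and the standard library are available. Lean on these libraries where they do the work, as an engineer would, in place of code of your own. Each camera call takes 0.05 s, during which the arm holds its last target. There are 200 camera calls.

## Task

Clear the light plate for the next specimen: using the wooden scraper, not the fingers, wipe all five stone chips off the plate into the steel tray along its edge, without pressing hard on the plate. Then stand the scraper upright on its rubber mat again, let go of it, and last turn the light selector to the long line mark. Leave the jar, the cup and the paper roll where they are.

Things in the scene. Friction and masses are not known exactly. Their poses are not given: they have to be found in the camera images.
- light_plate: Fixed light plate: a grey box with a white top, 162 mm (x) by 180 mm (y), top 40 mm above the table, and a steel catch tray joined to its -y edge. Origin: under the middle of the plate, at table height; z up. An aluminium lip 6 mm wide, standing 8 mm above the top, runs along each of the two sides (x = +-78 mm), so the top is 150 mm wide between the lips. The +y and -y edges have no lip.
- plate_top (a point): Middle of the plate's white top surface (40 mm above the table); axes as the plate's. The last 40 mm of the top at the +y end (y from 50 to 90 mm) is free of chips at the start; the top ends at y = -90 mm, where the chips fall into the tray.
- tray_in (a point): Middle of the catch tray's floor, 4 mm above the table, 135 mm from the plate's middle towards -y; axes as the plate's. The tray is open-topped, inside 154 mm (x) by 90 mm (y); it begins right at the plate's edge; side walls 30 mm and outer wall 34 mm high above the table, lower than the plate top.
- chip0: Loose grey-brown stone chip, about 27 x 22 x 10 mm, 8 to 17 g, starts lying flat on the plate's white top. Origin: centre of its underside as it lies at the start.
- chip1: Loose grey-brown stone chip, about 27 x 22 x 10 mm, 8 to 17 g, starts lying flat on the plate's white top. Origin: centre of its underside as it lies at the start.
- chip2: Loose grey-brown stone chip, about 27 x 22 x 10 mm, 8 to 17 g, starts lying flat on the plate's white top. Origin: centre of its underside as it lies at the start.
- chip3: Loose grey-brown stone chip, about 27 x 22 x 10 mm, 8 to 17 g, starts lying flat on the plate's white top. Origin: centre of its underside as it lies at the start.
- chip4: Loose grey-brown stone chip, about 27 x 22 x 10 mm, 8 to 17 g, starts lying flat on the plate's white top. Origin: centre of its underside as it lies at the start.
- scraper: Loose wooden scraper block standing upright on its mat, about 180 g: blade block 130 mm long (x), 26 mm thick (y), 40 mm tall with a black rubber underside, and on it a straight handle rib 90 mm long (x), 22 mm thick (y), from 40 to 80 mm above the underside. Origin: centre of its underside; x along the blade, z up. The same both ways round.
- scraper_grip (a point): Point to grip on the scraper, mid-handle, 62 mm above its underside; pinch the 22 mm thickness (y) from above.
- mat: Fixed black rubber mat, 170 mm (x) by 100 mm (y), 4 mm thick, the scraper's place. Origin: centre of its underside, at table height.
- controller: Fixed light grey light controller box 120 x 120 x 50 mm with the selector in the middle of its top. Origin: centre of its underside. Black marks are fanned round the selector on the +x (far) half, 35 to 55 mm from the axis: round dot, dot, long line, dot, at +60, +20, -20 and -60 degrees from the box's x axis (counter-clockwise seen from above counts as plus).
- selector (a joint): Selector angle in rad, growing clockwise seen from above, with a click stop (detent) at 0 (first dot), 0.698 (second dot), 1.396 (the long line) and 2.094 (last dot). Starts at or near one of the first two dots. It needs about 0.05 N m to leave a stop and snaps into the nearest stop when released.
- selector_grip (a point): Point to grip on the selector: on its axis, 80 mm above the table. The selector is a black bar 64 mm long, 14 mm thick, from 58 to 88 mm above the table, on a round skirt 66 mm across (50 to 58 mm). The point's x axis lies along the bar towards its pointer end (white line on that half of the top) and turns with it; pinch across its y. Turning vertical axis.
- cup: Bystander: loose white cup, 76 mm across, 85 mm tall, beyond the plate. Origin: centre of its underside.
- paper_roll: Bystander: loose upright paper roll, 110 mm across, 100 mm tall. Origin: centre of its underside.
- specimen_bottle: Bystander: loose green glass jar with blue cap, 68 mm across, 130 mm tall, beyond the plate. Origin: centre of its underside.

How it is judged:
On the way, in this order (a step that is already met when the one before it is completed fails the run):
1. all five chips are in the tray (x of chip0 in the frame of tray_in between -0.08 and 0.08 m and y of chip0 in the frame of tray_in between -0.048 and 0.046 m and z of each of chip0, chip1, chip2, chip3, chip4 in the frame of tray_in below 0.028 m and x of chip1 in the frame of tray_in between -0.08 and 0.08 m and y of chip1 in the frame of tray_in between -0.048 and 0.046 m and x of chip2 in the frame of tray_in between -0.08 and 0.08 m and y of chip2 in the frame of tray_in between -0.048 and 0.046 m and x of chip3 in the frame of tray_in between -0.08 and 0.08 m and y of chip3 in the frame of tray_in between -0.048 and 0.046 m and x of chip4 in the frame of tray_in between -0.08 and 0.08 m and y of chip4 in the frame of tray_in between -0.048 and 0.046 m), for 0.2 s.
2. the scraper stands upright on its mat, released (z of scraper in the frame of mat below 0.008 m and angle between scraper's own z axis and vertical below 0.08 rad and x of scraper in the frame of mat between -0.05 and 0.05 m and y of scraper in the frame of mat between -0.05 and 0.05 m and contact force between scraper and the fingers below 0.1 N), for 0.2 s.
3. the selector points at the long line (value of joint selector between 1.246 and 1.546 rad), for 0.2 s.
At the end, for the whole second after the job is handed in: All chips at rest inside the tray, at most 28 mm above its floor; scraper released, at rest, upright within 0.08 rad on the mat, its middle within 50 mm of the mat's middle along each mat axis; selector at rest within 0.15 rad of the long line (1.396) (all of step 1 and all of step 2 and all of step 3 and linear speed of each of scraper, chip0, chip1, chip2, chip3, chip4 below 0.02 m/s and velocity of joint selector between -0.1 and 0.1 rad/s); the robot touches nothing.
It fails at once if the fingers or arm push a chip (contact force between any of chip0, chip1, chip2, chip3, chip4 and the fingers above 1 N or contact force between any of chip0, chip1, chip2, chip3, chip4 and the arm above 1 N).
It fails at once if the scraper is pressed on the light plate with more than 60 N (contact force between scraper and light_plate above 60 N).
It fails at once if the jar, the cup or the paper roll is moved more than 30 mm or tipped (distance of any of specimen_bottle, cup, paper_roll from where it was at the start of the episode above 0.03 m or angle between any of specimen_bottle, cup, paper_roll's own z axis and vertical above 0.3 rad).
It also fails if it takes over 72 s, if anything falls off the work surface, if the arm or the gripper's body presses on something with over 40 N, if the wrist force passes 120 N, or if a joint passes its speed limit or range.

## Working session

There is one attempt and no reset: what is moved stays moved. The work goes in short steps, each a Python script; the robot and the scene stay as the last script left them, time stands still between calls to the robot, and variables do not carry over. Pictures are saved under pics/ and viewed, at most 10 in all, crops included, and the job is handed in when it is done.

```bash
mkdir -p pics; ls; cat > h.py <<'E'
import numpy as np, cv2
from bench import *
from scipy.spatial.transform import Rotation as R
def toworld(im,p):
    return (np.linalg.inv(im["camera_from_world"])@np.r_[p,1])[:3]
def cloud(im,mask):
    v,u=np.nonzero(mask&(im["range_z"]>0))
    z=im["range_z"][v,u]
    n=cv2.undistortPoints(np.c_[u,v].astype(float)[:,None],im["intrinsics"],np.array(im["D"]))[:,0]
    P=np.c_[n*z[:,None],z,np.ones(len(z))]
    return (P@np.linalg.inv(im["camera_from_world"]).T)[:,:3]
def save(im,name): cv2.imwrite("pics/"+name,im["color"][:,:,::-1])
E
python3 - <<'E'
from h import *
np.set_printoptions(precision=3,suppress=True)
for cam in ("top","side"):
    im=get_image(cam); save(im,cam+"0.png")
    for t in "light_plate plate_top tray_in chip0 scraper scraper_grip mat controller selector_grip cup paper_roll specimen_bottle".split():
        L=landmark_of(im,t)
        print(cam,t,[(round(l["conf"],2),toworld(im,l["centre"])) for l in L[:6]])
    for t in "scraper mat selector_grip controller light_plate".split():
        m=regions_of(im,t)
        if m:
            c=cloud(im,m[0]["mask"]); r=cv2.minAreaRect(c[:,:2].astype(np.float32)*1000)
            print(cam,t,round(m[0]["conf"],2),r,np.percentile(c[:,2],[2,50,98]))
o=get_obs();print(o["time_s"],o["eef_rot"],o["tcp_pos"])
E
```

```text
pics
top light_plate [(0.91, array([0.531, 0.033, 0.002]))]
top plate_top [(0.83, array([0.529, 0.032, 0.042]))]
top tray_in [(0.65, array([0.718, 0.271, 0.001])), (0.57, array([ 0.551, -0.1  ,  0.002])), (0.25, array([ 0.555, -0.314,  0.084]))]
top chip0 [(0.68, array([ 0.499, -0.022,  0.041])), (0.61, array([0.48 , 0.038, 0.041])), (0.61, array([0.573, 0.045, 0.043])), (0.55, array([0.529, 0.009, 0.036])), (0.51, array([ 0.581, -0.02 ,  0.039]))]
top scraper [(0.62, array([0.532, 0.319, 0.002]))]
top scraper_grip [(0.86, array([0.533, 0.316, 0.065])), (0.41, array([0.716, 0.269, 0.   ]))]
top mat [(0.65, array([0.531, 0.318, 0.005]))]
top controller []
top selector_grip [(0.74, array([ 0.55 , -0.316,  0.08 ])), (0.48, array([0.533, 0.317, 0.005]))]
top cup [(0.91, array([ 0.764, -0.131,  0.001])), (0.54, array([ 0.581, -0.022,  0.039]))]
top paper_roll [(0.89, array([0.715, 0.273, 0.   ]))]
top specimen_bottle [(0.74, array([0.531, 0.316, 0.003])), (0.73, array([0.739, 0.12 , 0.002]))]
top scraper 0.86 ((537.0783081054688, 323.97265625), (41.988277435302734, 132.3728485107422), 82.
[... 1875 characters left out ...]
4599609375), (64.06197357177734, 146.37106323242188), 80.48274993896484) [0.006 0.046 0.085]
side mat 0.97 ((530.754638671875, 315.6283264160156), (101.00054931640625, 170.890625), 86.49246215820312) [0.002 0.004 0.007]
side selector_grip 0.82 ((552.2813110351562, -381.44122314453125), (202.68035888671875, 67.84158325195312), 89.16985321044922) [0.048 0.061 0.091]
side controller 0.55 ((561.4310302734375, -351.8302001953125), (129.48583984375, 203.37039184570312), 6.829933166503906) [0.003 0.051 0.089]
side light_plate 0.57 ((545.14208984375, -34.19331359863281), (176.50106811523438, 320.85992431640625), 8.186851501464844) [0.003 0.04  0.05 ]
1.8 [-3.115 -0.41  -0.   ] [ 0.168 -0.628  0.248]
```

```bash
python3 - <<'E'
from h import *
np.set_printoptions(precision=4,suppress=True)
im=get_image("top"); C=cloud(im,np.ones((400,640),bool))
def sel(c,r,z0,z1):
    m=(np.hypot(*(C[:,:2]-c).T)<r)&(C[:,2]>z0)&(C[:,2]<z1); return C[m]
def rect(n,c): print(n,len(c),cv2.minAreaRect(c[:,:2].astype(np.float32)*1000),np.median(c[:,2]))
rect("handle",sel((.533,.317),.08,.074,.09))
rect("bar",sel((.552,-.316),.045,.078,.095))
rect("ctrltop",sel((.552,-.316),.1,.044,.054))
rect("plate",sel((.53,.033),.13,.034,.053))
a=np.deg2rad(8.5); Rm=np.array([[np.cos(a),-np.sin(a)],[np.sin(a),np.cos(a)]])
p=sel((.53,.033),.13,.0455,.0505); l=(p[:,:2]-(.531,.033))@Rm
for s in(-1,1):
    q=p[(abs(l[:,0]*s-.078)<.008)&(abs(l[:,1])<.08)]; 
    f=np.polyfit(q[:,1],q[:,0],1); print("lip",len(q),np.rad2deg(np.arctan(-f[0])),np.polyval(f,.033))
o=get_obs();print(o["time_s"])
h=cv2.resize(im["color"],(800,500));cv2.imwrite("pics/t.png",h[:,:,::-1])
E
```

```text
handle 408 ((534.1472778320312, 316.34552001953125), (21.974681854248047, 89.19742584228516), 82.80133819580078) 0.08412769596871783
bar 198 ((553.0426635742188, -313.8719787597656), (63.57161331176758, 14.635292053222656), 65.6613998413086) 0.08678253240038547
ctrltop 1869 ((553.09716796875, -313.75482177734375), (119.43107604980469, 119.16226959228516), 5.924757957458496) 0.04931840653201247
plate 5097 ((530.4298095703125, 34.673065185546875), (162.3959503173828, 180.1063690185547), 8.217978477478027) 0.040469917968415814
lip 161 8.207075302606617 0.4517350450979318
lip 151 8.206621745659277 0.6090064707462836
1.85
```

View pics/t.png

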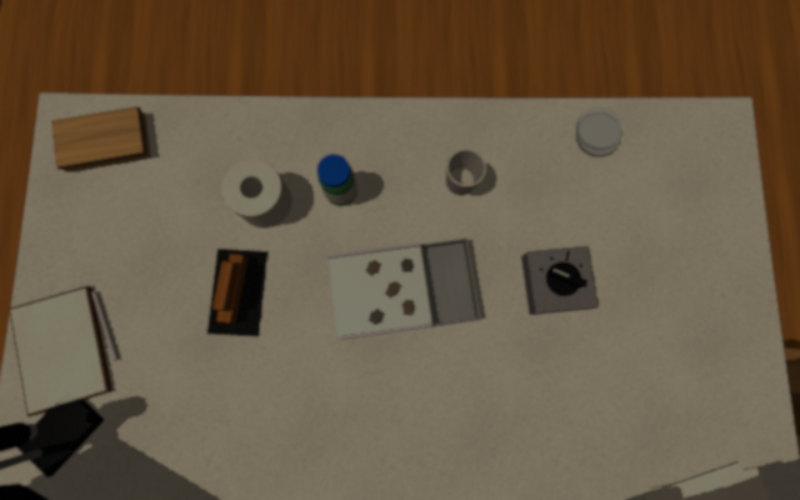

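```bash
python3 - <<'E'
from h import *
np.set_printoptions(precision=3,suppress=True)
for n in("top","side","wrist"):
    im=get_image(n);M=im["camera_from_world"];W=np.linalg.inv(M)
    print(n,np.linalg.det(M[:3,:3]),W[:3,3],"axes xyz",W[:3,:3].T.round(2).tolist())
    if n=="top":
        m=np.zeros((400,640),bool);m[320:,:80]=1;c=cloud(im,m);c=c[c[:,2]>.12];print(len(c),c.min(0),np.median(c,0),c.max(0))
    if n=="wrist":
        save(im,"w0.png");c=cloud(im,np.ones((400,640),bool));print(np.median(c,0),np.percentile(c,[5,95],axis=0))
    if n=="side": save(im,"s0.png")
o=get_obs();print(o["q"],o["tcp_pos"],R.from_rotvec(o["eef_rot"]).as_matrix())
E
```

```text
top 0.9999999999999996 [0.436 0.002 0.968] axes xyz [[0.0, -1.0, 0.0], [-0.99, -0.0, -0.17], [0.17, -0.0, -0.99]]
467 [0.189 0.584 0.12 ] [0.292 0.589 0.162] [0.308 0.627 0.195]
side 0.9999999999999999 [0.416 0.615 0.691] axes xyz [[-0.95, -0.31, 0.0], [-0.21, 0.65, -0.73], [0.22, -0.69, -0.68]]
wrist 1.000000000000003 [ 0.235 -0.61   0.383] axes xyz [[0.26, -0.97, -0.0], [-0.93, -0.25, 0.25], [-0.24, -0.06, -0.97]]
[ 0.198 -0.618 -0.   ] [[ 0.049 -1.21  -0.75 ]
 [ 0.612 -0.276  0.337]]
[ 1.21   0.333  0.04   1.465 -0.013  1.343 -0.058] [ 0.168 -0.628  0.248] [[ 0.966  0.259  0.   ]
 [ 0.259 -0.966  0.   ]
 [ 0.    -0.    -1.   ]]
```

View pics/s0.png

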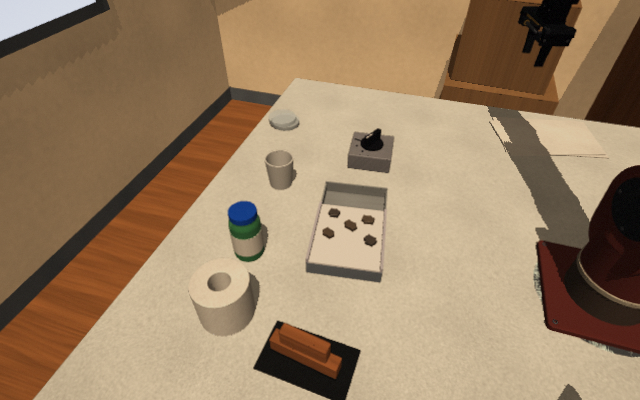

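View pics/w0.png

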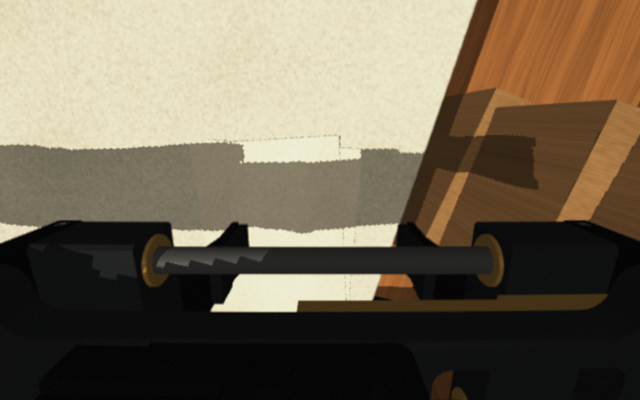

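```bash
cat >> h.py <<'E'
def ori(deg): return (R.from_euler("z",deg,degrees=True)*R.from_rotvec([np.pi,0,0])).as_rotvec()
PL=np.array([.5304,.0342]);PY=8.2
def plate(x,y,z):
    r=R.from_euler("z",PY,degrees=True).apply([x,y,0]); return [PL[0]+r[0],PL[1]+r[1],z]
E
python3 - <<'E'
from h import *
np.set_printoptions(precision=3,suppress=True)
S=[.5341,.3163]
q=solve_ik(S+[.2],ori(172.8));print(q)
goto(S+[.2],ori(172.8)); movel(S+[.074],rate=.08)
grip(.0,40);o=get_obs();print(o["opening"],o["grip_force"],o["contact_force"],o["time_s"])
movel(S+[.2],rate=.12)
o=get_obs();print(o["opening"],o["tcp_pos"],o["contact_force"])
q=solve_ik(plate(0,.072,.2),ori(180+PY));print(q)
goto(plate(0,.072,.2),ori(180+PY)); movel(plate(0,.072,.125),rate=.1)
wait(.3);o=get_obs();print(o["tcp_pos"],o["contact_force"],o["time_s"])
f0=np.array(o["contact_force"])
im=get_image("side");save(im,"s1.png")
E
```

```text
[ 0.143  0.484 -1.     1.564  0.416  1.323  0.537]
0.021585242539715326 39.966556685976684 [-0.67  -0.797 -0.803] 8.3167
0.021842267727940366 [0.534 0.316 0.199] [ 0.    -0.09  -1.912]
[ 0.694  0.299 -1.13   1.776  0.285  1.247  1.203]
[0.52  0.105 0.125] [ 0.407 -0.668 -1.688] 11.575
```

View pics/s1.png

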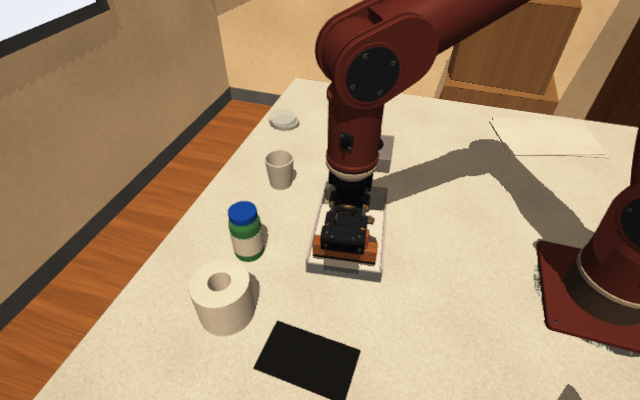

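```bash
python3 - <<'E'
from h import *
np.set_printoptions(precision=3,suppress=True)
f0=get_obs()["contact_force"][2]
z=.1135
while z>.105:
    movel(plate(0,.072,z),rate=.02); wait(.1)
    f=get_obs()["contact_force"][2]-f0
    if f>2.5: break
    z-=.001
print("contact",z,f)
z+=.0006
movel(plate(0,.072,z),rate=.02)
print(solve_ik(plate(0,-.098,z),ori(180+PY)))
for y in np.arange(.052,-.10,-.025):
    movel(plate(0,y,z),rate=.05); o=get_obs(); print(round(y,3),o["contact_force"],o["tcp_pos"][2],o["opening"])
wait(.3)
movel(plate(0,-.07,z+.01),rate=.08);movel(plate(0,-.06,.2),rate=.12)
goto(plate(0,.16,.22),ori(180+PY-8))
o=get_obs();print(o["time_s"])
im=get_image("top");save(im,"t2.png")
c=im["color"][170:290,230:400];cv2.imwrite("pics/t2c.png",cv2.resize(c,None,fx=4,fy=4)[:,:,::-1])
for l in landmark_of(im,"chip0"):print(round(l["conf"],2),toworld(im,l["centre"]),R.from_euler("z",-PY,degrees=True).apply(toworld(im,l["centre"])-np.r_[PL,0]))
E
```

```text
contact 0.1095 8.240027325165213
[ 0.88   0.429 -1.018  1.836  0.407  1.106  1.428]
0.052 [-0.786 -1.338 -1.296] 0.11005924947823174 0.02164021819868445
0.027 [-0.604 -0.339 -2.573] 0.11010673172204749 0.021663674485282225
0.002 [ 0.424  0.637 -1.927] 0.11006978060889232 0.021456558725075143
-0.023 [-0.028  0.096 -2.419] 0.1100871100753736 0.021856238200578377
-0.048 [-0.485 -0.369 -2.022] 0.11006984864909242 0.021999098633520866
-0.073 [ 0.062  0.653 -1.964] 0.1100657376917612 0.02120336909220262
-0.098 [-0.004  0.043 -2.   ] 0.11006164199241109 0.02169298766179583
21.0833
0.61 [ 0.586 -0.092  0.011] [ 0.037 -0.133  0.011]
0.61 [ 0.544 -0.079  0.011] [-0.003 -0.114  0.011]
0.59 [ 0.592 -0.066  0.021] [ 0.046 -0.107  0.021]
0.53 [ 0.501 -0.086  0.014] [-0.046 -0.115  0.014]
0.53 [ 0.504 -0.067  0.023] [-0.04  -0.096  0.023]
```

View pics/t2c.png

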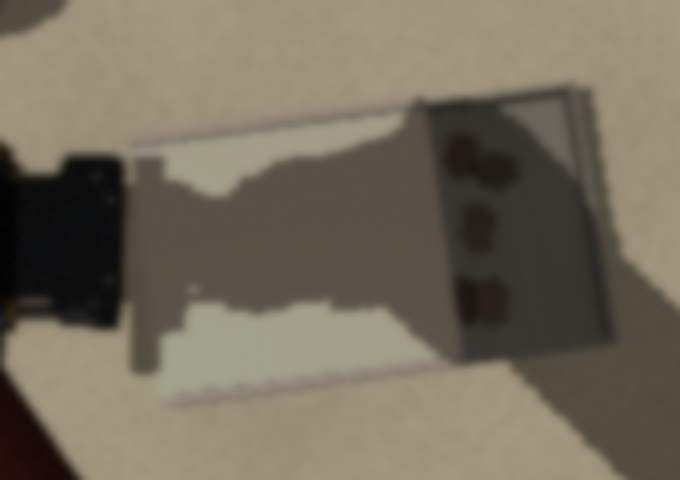

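```bash
python3 - <<'E'
from h import *
np.set_printoptions(precision=3,suppress=True)
S=[.533,.3163]
goto(S+[.2],ori(172.8)); movel(S+[.085],rate=.1); wait(.2)
f0=get_obs()["contact_force"][2]; z=.077
while z>.0705:
    movel(S+[z],rate=.02); wait(.1)
    f=get_obs()["contact_force"][2]-f0
    if f>2: break
    z-=.001
print("contact",z,f)
grip(.045); wait(.2); movel(S+[.2],rate=.12)
C=[.553,-.3138]
print(solve_ik(C+[.2],ori(65.7)),get_obs()["time_s"])
goto(C+[.2],ori(65.7))
o=get_obs();print(o["q"],o["time_s"]); print(solve_ik(C+[.086],ori(-14)))
im=get_image("side");save(im,"s3.png")
for n in("scraper","mat"): print(n,[(l["conf"],toworld(im,l["centre"])) for l in landmark_of(im,n)])
for l in landmark_of(im,"chip0"):print(round(l["conf"],2),R.from_euler("z",-PY,degrees=True).apply(toworld(im,l["centre"])-np.r_[PL,0])+[0,.135,-.004])
E
```

```text
contact 0.073 8.803164190850977
[ 1.044  0.444 -0.792  1.531  0.323  1.302 -0.21 ] 27.4417
[ 1.042  0.444 -0.793  1.531  0.323  1.302 -0.21 ] 29.6917
[ 0.838  0.484 -0.505  1.654  0.259  1.071 -1.559]
scraper [(0.82, array([0.533, 0.321, 0.003])), (0.36, array([ 0.584, -0.093,  0.014]))]
mat [(0.9, array([0.533, 0.316, 0.002]))]
0.59 [ 0.037 -0.001  0.01 ]
```

View pics/s3.png

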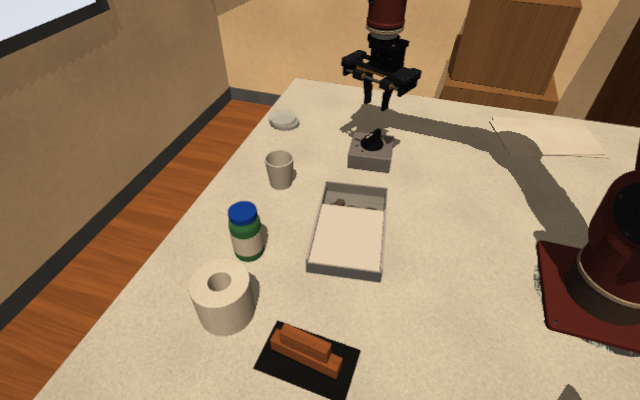

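```bash
python3 - <<'E'
from h import *
np.set_printoptions(precision=3,suppress=True)
C=[.553,-.3138]; z=.088
movel(C+[.12],rate=.1); movel(C+[z],rate=.06)
grip(0,15); o=get_obs(); print(o["opening"],o["contact_force"])
for a in np.linspace(65.7,-14.1,9)[1:]:
    goto(C+[z],ori(a)); o=get_obs(); print(round(a),o["contact_force"],o["torque"],o["opening"])
wait(.3)
grip(.06); wait(.2); movel(C+[.14],rate=.08); movel([.45,-.42,.25],rate=.2)
o=get_obs();print(o["time_s"])
im=get_image("top")
p=cloud(im,np.ones((400,640),bool)); p=p[(np.hypot(*(p[:,:2]-C).T)<.045)&(p[:,2]>.078)&(p[:,2]<.095)]
print(len(p),cv2.minAreaRect(p[:,:2].astype(np.float32)*1000))
cv2.imwrite("pics/t4.png",cv2.resize(im["color"][130:300,230:500],None,fx=2.9,fy=2.9)[:,:,::-1])
print([(l["conf"],toworld(im,l["centre"])) for l in landmark_of(im,"scraper")])
E
```

```text
0.013717464158327568 [ 4.994 -1.832 -3.877]
56 [ 5.503 -2.896 -4.718] [-0.688 -1.363  0.089] 0.013848201974500571
46 [ 8.055 -4.405 -6.888] [-0.828 -1.634  0.037] 0.013954113806370853
36 [ 9.431 -5.008 -7.261] [-1.049 -1.889 -0.038] 0.014037668535435286
26 [10.242 -6.297 -8.924] [-1.26  -2.131  0.006] 0.014065664824068085
16 [10.463 -7.751 -9.572] [-1.51  -2.255  0.097] 0.013924172650233007
6 [10.884 -7.572 -9.302] [-1.705 -2.408  0.014] 0.014228588981586613
-4 [ 12.26   -9.251 -10.425] [-1.893 -2.429 -0.032] 0.014081456322922958
-14 [ 11.138 -10.944 -10.288] [-2.122 -2.427 -0.023] 0.01385489751318632
37.7583
200 ((552.8931274414062, -313.70623779296875), (14.518829345703125, 64.25949096679688), 75.6741943359375)
[(0.76, array([0.527, 0.318, 0.006]))]
```

View pics/t4.png

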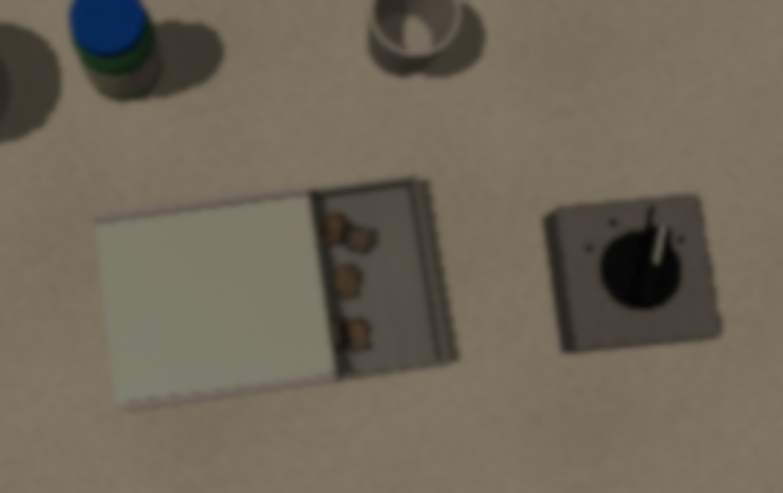

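The picture shows the selector's white line (660,243) beside the long mark (650,213). The measured bar angle is -14.3°, and it should be -14.1°. All five chips are in the tray (350,280), the plate is clear and the arm is clear of everything.

```bash
python3 -c "
from bench import *
wait(.5);print(finish_job())"
```

```text
the job is handed in; nothing more can be done
None
```

I handed the job in at about 38 s: the last pictures show all five chips in the tray, the scraper standing released on its mat and the selector on the long line, but `finish_job()` returned no verdict.

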